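# Make up two bur kits at the dental counter

### The job

Make up the two treatment kits from the stock on the paper mat: the cream bur block and the amber bottle go into the teal tray, the dark green bur block and the white pot into the lilac tray, each bur block lying flat in the long compartment and the bottle or pot standing upright in the short compartment. Set things down rather than dropping them, and leave the yellow box, the phone and the computer mouse where they are.

Things in the scene. Friction and masses are not known exactly. Their poses are not given: they have to be found in the camera images.
- teal_tray: teal (blue-green) kit tray, 174 x 76 mm, fixed. Origin: centre of its underside; x along its length, z up. Walls 4 mm thick, rims 10 mm high, floor 3 mm thick. A cross wall makes a long compartment (96 x 68 mm inside, centre at x = -35 mm, y = 0) and a short one (66 x 68 mm inside, centre at x = +50 mm, y = 0). Left or right of the stock, turned variously.
- lilac_tray: lilac (purple) kit tray, 174 x 76 mm, fixed. Origin: centre of its underside; x along its length, z up. Walls 4 mm thick, rims 10 mm high, floor 3 mm thick. A cross wall makes a long compartment (96 x 68 mm inside, centre at x = -35 mm, y = 0) and a short one (66 x 68 mm inside, centre at x = +50 mm, y = 0). Left or right of the stock, turned variously.
- cream_block: cream bur block: a 62 x 36 mm block, 34 mm high, with ten short metal burs standing on top (45 mm high in all, burs within 10 mm of the middle line). Origin: centre of its underside; x along the 62 mm length, y across the 36 mm width, z up. Loose, about 90 g. Grip it across the 36 mm width.
- green_block: dark green bur block: a 62 x 36 mm block, 34 mm high, with ten short metal burs standing on top (45 mm high in all, burs within 10 mm of the middle line). Origin: centre of its underside; x along the 62 mm length, y across the 36 mm width, z up. Loose, about 90 g. Grip it across the 36 mm width.
- amber_bottle: small amber-brown bottle with a black cap, standing: body 36 mm in diameter up to 42 mm high, narrow neck, cap 24 mm in diameter, 60 mm high in all. Origin: centre of its underside, z up. Loose, about 60 g.
- white_pot: small white lidded pot with a blue knob, standing: 42 mm in diameter up to 41 mm high, 49 mm high with its 12 mm knob. Origin: centre of its underside, z up; the lid does not come off. Loose, about 90 g.
- yellow_box: yellow box 56 x 42 x 30 mm among the stock, not needed for these kits: stays where it is. Origin: centre of its underside, x along its length.
- phone: phone with black screen and light grey case, lying flat beyond the stock, 148 x 72 x 9 mm: bystander. Origin: centre of its underside, x along its length.
- mouse: red and black computer mouse beyond the stock, 100 x 60 x 32 mm: bystander. Origin: centre of its underside, x along its length.
Things that resemble listed ones, but are neither listed nor needed, are in the scene too. Leave any pink look-alike of the green_block alone.

How it is judged (in metres and radians):
At the end, for the whole second after the job is handed in: Each of the four things on the floor (3 mm) of its own compartment in its own tray, upright (0.08 rad), at rest, along the tray within 22 mm (blocks) or 17 mm (bottle, pot) and across it within 18 mm of the compartment centre; yellow box, phone and mouse moved under 20 mm (x of cream_block in the frame of teal_tray between -0.057 and -0.013 m and y of cream_block in the frame of teal_tray between -0.018 and 0.018 m and z of cream_block in the frame of teal_tray between -0.001 and 0.006 m and angle between each of cream_block, amber_bottle, green_block, white_pot's own z axis and vertical below 0.08 rad and linear speed of each of cream_block, amber_bottle, green_block, white_pot below 0.02 m/s and x of amber_bottle in the frame of teal_tray between 0.033 and 0.067 m and y of amber_bottle in the frame of teal_tray between -0.018 and 0.018 m and z of amber_bottle in the frame of teal_tray between -0.001 and 0.006 m and x of green_block in the frame of lilac_tray between -0.057 and -0.013 m and y of green_block in the frame of lilac_tray between -0.018 and 0.018 m and z of green_block in the frame of lilac_tray between -0.001 and 0.006 m and x of white_pot in the frame of lilac_tray between 0.033 and 0.067 m and y of white_pot in the frame of lilac_tray between -0.018 and 0.018 m and z of white_pot in the frame of lilac_tray between -0.001 and 0.006 m and distance of each of yellow_box, phone, mouse from where it was at the start of the episode below 0.02 m); the robot touches nothing.
It fails at once if the yellow box, phone or mouse is moved more than 20 mm (distance of any of yellow_box, phone, mouse from where it was at the start of the episode above 0.02 m).
It fails at once if a thing is dropped or thrown (faster than 0.7 m/s while not in the fingers) ((linear speed of cream_block above 0.7 m/s and contact force between the fingers and cream_block below 0.05 N) or (linear speed of amber_bottle above 0.7 m/s and contact force between the fingers and amber_bottle below 0.05 N) or (linear speed of green_block above 0.7 m/s and contact force between the fingers and green_block below 0.05 N) or (linear speed of white_pot above 0.7 m/s and contact force between the fingers and white_pot below 0.05 N)).
It also fails if it takes over 109 s, if anything falls off the work surface, if the arm or the gripper's body presses on something with over 40 N, if the wrist force passes 120 N, or if a joint passes its speed limit or range.

### The arm

A 6-joint arm with a two-finger parallel gripper is mounted at the origin on the work surface. World frame = base frame: x ahead of the robot, y to its left, z up, the work surface at z = 0. Lengths are in mm, angles in rad, forces in N, time in s.
With the tool pointing down it reaches from about 350 to 775 mm from the base axis. Payload 7.3 kg.
Tool frame: the origin (TCP) lies midway between the tips of the shut fingers; the grasp point (between the pads) lies 19 mm behind it; z points along the fingers, x is the direction in which the jaws open and shut, and the axes are right-handed (so a half turn about z gives the same grasp; the last joint's range is limited). The gripper opens to 92 mm and grips with 3 to 60 N. Pads are 19 mm wide; open, the fingers measure 130 mm over their backs; the gripper's body (75 mm by 190 mm) begins 47 mm behind the grasp point.
Start: joints at [-1.421, 0.342, 1.524, -0, 1.275, -0.146], TCP at [153.063, -502.212, 226.741] pointing down, gripper open.
Joint ranges: [-2.53, 2.53], [-0.77, 2.02], [0.04, 2.7], [-1, 4.14], [0.28, 2.66], [-3.11, 3.11]. Speed limits (rad/s): [2.57, 2.57, 3.14, 3.14, 3.14, 3.14].

### API

Orientations are given as a unit quaternion [x, y, z, w].
In Python, from bench import r gives the robot as it stands. The module is installed in compiled form; this text tells all that it offers.
- The arm moves only by the tool play_rows, never from a script. Its argument "commands" is a list of rows, each an object of numbers: "dx", "dy", "dz": the shift along the tool's x, y, z in units of 50 mm (1.0 is 50 mm); "turn": the turn about the tool's z in units of 5 degrees (1.0 is 5 degrees); "gripper": the finger opening in mm, from 0 to 91.8. In form: [{"dx": .., "dy": .., "dz": .., "turn": .., "gripper": ..}, ...]. A call has 1 to 20 rows; each row is the pose to reach, as a shift and turn from the pose commanded when the call began, along the tool's axes at that moment; what a row does not reach only later rows make up. A row lasts 1/10 s, in which the tool goes at most 50 mm and 8.59 degrees, less where a joint would pass 70% of its speed; a pose out of reach is approached as far as the arm can. A call with a gripper value outside its range is refused whole. The fingers move at their own pace and stop on an object; "force" is the grip in N (left out, the last holds). Time passes only in rows, so rows that repeat a pose let the fingers close. It gives the time, the measured TCP pose, the force and the opening at its end, in the units of the state.
- r.read_state(): the state, without advancing time (a new reading comes with each control period).
- r.snapshot(name): name is "side" or "top" or "wrist"; returns a dict with "image" (384x512x3 uint8, red, green, blue), "fx", "fy", "cx", "cy" (pixels), "R" (3x3) and "t" (3): a world point X has camera coordinates R X + t. Camera axes: x right, y down, z forward; pixel columns grow to the right and rows downward; lengths in mm; the calibration is good to about 2 mm. A picture is of the moment at which its call begins. There is no depth.
- r.job_done(): hands the job in, once; it reports no verdict.
The state is a dict: "t": time; "joint_pos": joint angles; "dq": joint speeds; "joint_efforts": joint torques, N m; "tcp_pos": TCP position; "tcp_rot": TCP orientation; "ft_force": force on the tool from outside, world axes, zero at the start; "ft_torque": the same for the moment, N m; "grip_width": opening from 0.0 (shut) to 1.0 (fully open).
Only numpy, scipy, OpenCV 4.12 (cv2) and the standard library are available. Lean on these libraries where they do the work, as an engineer would, in place of code of your own. Each camera call takes 0.05 s, during which the arm holds its last target.

## Working session

There is one attempt and no reset: what is moved stays moved. The work goes in short steps, Python scripts to look and compute and a tool call to move; the robot and the scene stay as the last step left them, time stands still between calls to the robot, and variables do not carry over. Pictures are saved under pics/ and viewed, and the job is handed in when it is done.

Besides the shell and the picture viewer there is one more tool, called after "Request:" as name(argument=value, ...) on one line, values as JSON. play_rows: Moves the arm, as the interface text tells. Its arguments: {"type":"object","properties":{"commands":{"type":"array"},"force":{"type":"number"}},"required":["commands"]}

```bash
mkdir -p pics
python3 - <<'E'
from bench import r
import cv2,json
s=r.read_state(); print(s)
for n in ("top","side"):
    d=r.snapshot(n); cv2.imwrite(f"pics/{n}0.png",cv2.resize(d["image"][:,:,::-1],(800,600),interpolation=cv2.INTER_CUBIC))
    cv2.imwrite(f"pics/{n}0_raw.png",d["image"][:,:,::-1])
    print(n,d["fx"],d["fy"],d["cx"],d["cy"],d["R"],d["t"])
E
```

```text
{'t': 0.0, 'joint_pos': array([-1.42099132e+00,  3.42710155e-01,  1.52501815e+00,  1.72247966e-05,
        1.27538938e+00, -1.45923599e-01]), 'dq': array([-4.05352822e-04,  8.15846533e-04,  1.45576911e-03, -4.14962828e-05,
        1.70713726e-03, -5.17007398e-04]), 'joint_efforts': array([-8.84700385e-04, -4.31245172e+01, -2.44217545e+01,  7.17379153e-02,
        5.61948004e-02, -1.23763780e-04]), 'tcp_pos': array([ 153.00808885, -501.78582437,  226.05108807]), 'tcp_rot': array([ 8.03564354e-01, -5.95217395e-01, -5.34414190e-04, -5.43970867e-04]), 'ft_force': array([-0.2539966 , -0.20455268, -0.30419288]), 'ft_torque': array([ 0.01763698, -0.01077316,  0.01510805]), 'grip_width': 0.999382935212267}
top 492.3179767479954 492.3179767479954 254.25507351530783 182.68791844476692 [[-0.02222896 -0.99973849  0.00536888]
 [-0.99850065  0.02193209 -0.05015405]
 [ 0.05002318 -0.0064757  -0.99872706]] [  -3.93815105  618.97975823 1188.79978212]
side 420.72043195837296 420.72043195837296 258.3103690824432 193.8718710944297 [[ 0.99719915 -0.07380135  0.01213294]
 [-0.04145529 -0.68042381 -0.73164533]
 [ 0.06225196  0.72909313 -0.68157751]] [-647.41399453   68.33222509  928.67941239]
```

View pics/top0.png

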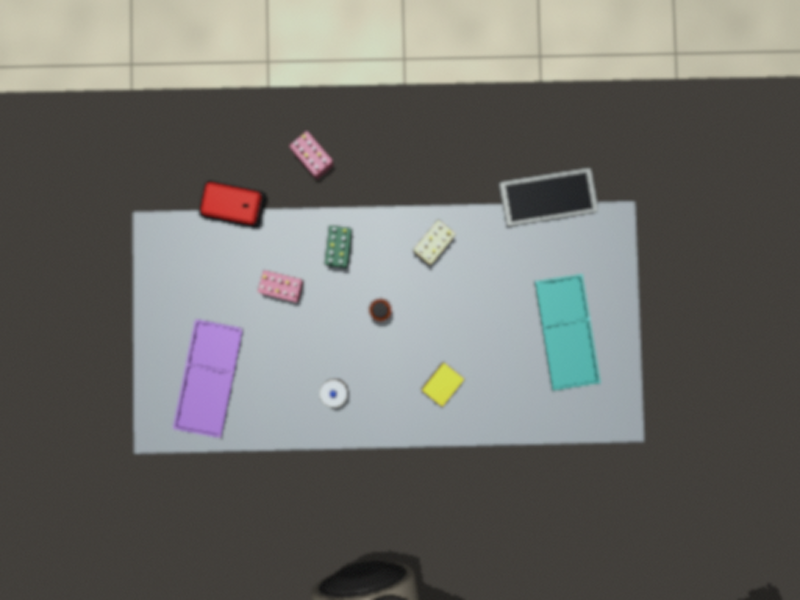

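View pics/side0.png

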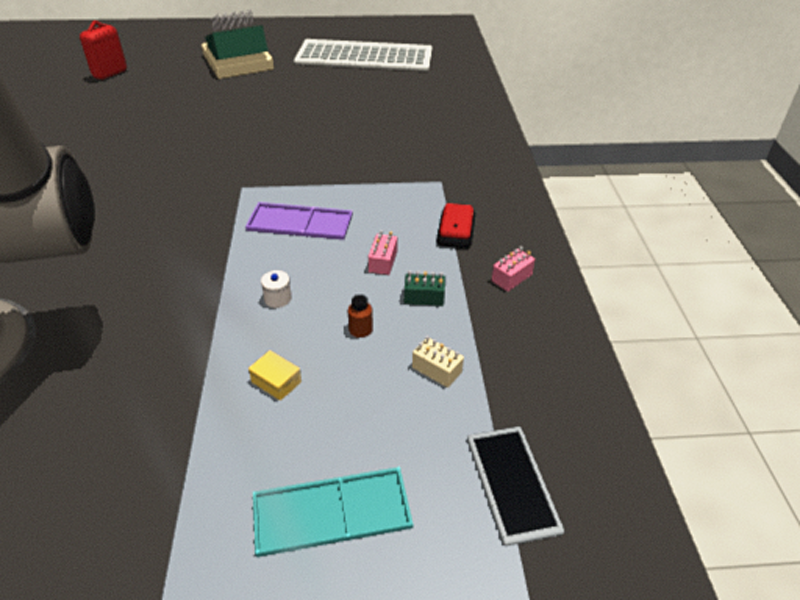

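```bash
cat > h.py <<'E'
import numpy as np, cv2
def ray(d,u,v,z):
    R=np.array(d["R"]);t=np.array(d["t"]);C=-R.T@t
    uv=np.stack([np.ravel(u),np.ravel(v)],1).astype(float)
    D=np.c_[(uv[:,0]-d["cx"])/d["fx"],(uv[:,1]-d["cy"])/d["fy"],np.ones(len(uv))]@R
    s=(z-C[2])/D[:,2]; return C+D*s[:,None]
def proj(d,X):
    X=np.atleast_2d(X);c=X@np.array(d["R"]).T+np.array(d["t"])
    return np.c_[d["fx"]*c[:,0]/c[:,2]+d["cx"],d["fy"]*c[:,1]/c[:,2]+d["cy"]]
def blob(d,lo,hi,near=None,zmin=50):
    hsv=cv2.cvtColor(d["image"],cv2.COLOR_RGB2HSV)
    m=cv2.inRange(hsv,np.array(lo),np.array(hi))
    m=cv2.morphologyEx(m,cv2.MORPH_CLOSE,np.ones((3,3)))
    cs,_=cv2.findContours(m,cv2.RETR_EXTERNAL,cv2.CHAIN_APPROX_NONE)
    cs=[c for c in cs if cv2.contourArea(c)>zmin]
    if near is not None: cs.sort(key=lambda c:np.hypot(*(c[:,0].mean(0)-near)))
    else: cs.sort(key=cv2.contourArea,reverse=True)
    return cs
def rect(d,c,z):
    P=ray(d,c[:,0,0],c[:,0,1],z)[:,:2]
    (cx,cy),(w,h),a=cv2.minAreaRect(P.astype(np.float32))
    if w<h: w,h,a=h,w,a+90
    return np.round([cx,cy,w,h,(a+90)%180-90],1)
E
python3 - <<'E'
from bench import r
from h import *
d=r.snapshot("top"); s=r.snapshot("side")
print("camC",-np.array(d["R"]).T@d["t"], -np.array(s["R"]).T@s["t"])
hsv=cv2.cvtColor(d["image"],cv2.COLOR_RGB2HSV)
k=.64
for n,p in dict(green=(338,247),cream=(435,250),cream2=(430,240),bottle=(381,311),pot=(322,393),yellow=(443,385),teal=(566,350),lilac=(210,400),phone=(545,195),mouse=(225,200),mat=(300,350)).items():
    u,v=int(p[0]*k),int(p[1]*k); print(n,(u,v),hsv[v-1:v+2,u-1:u+2].reshape(-1,3).mean(0).round())
for n,lo,hi,z,near in [("teal",(80,80,80),(95,255,255),10,(362,214)),("lilac",(125,60,80),(150,255,255),10,(134,243)),
  ("cream",(15,25,100),(38,140,255),34,(278,156)),("green",(50,40,20),(90,255,200),34,(216,158)),("yellow",(24,150,80),(34,255,255),30,(283,246)),
  ("bottle",(0,30,0),(20,255,140),50,(244,199)),("pot",(0,0,200),(180,40,255),41,(213,252)),("mouse",(0,100,60),(10,255,255),25,(148,130))]:
    cs=blob(d,lo,hi,near)
    if cs: print(n,rect(d,cs[0],z), cs[0][:,0].mean(0))
E
```

```text
camC [ 558.49660778   -9.81433437 1218.35199759] [ 590.62130976 -678.37893391  690.8169908 ]
green (216, 158) [ 74.  79. 135.]
cream (278, 160) [ 33.  56. 205.]
cream2 (275, 153) [ 34.  46. 197.]
bottle (243, 199) [27.  6. 58.]
pot (206, 251) [ 98.  12. 216.]
yellow (283, 246) [ 32. 165. 217.]
teal (362, 224) [ 88. 128. 180.]
lilac (134, 256) [135.  97. 209.]
phone (348, 124) [106.  22.  45.]
mouse (144, 128) [  1. 184. 205.]
mat (192, 224) [101.  17. 190.]
teal [ 540.8 -282.   172.2   75.2    7.5] [362.69587629 212.43298969]
lilac [481.2 281.9 173.   76.4 -12.2] [132.63917526 241.95876289]
cream [682.4 -75.6  64.   34.4 -39.9] [277.45070423 155.88732394]
green [680.1  73.1  62.5  36.5  -8.1] [216.1369863  157.76712329]
yellow [464.6 -82.7  49.8  37.  -40.2] [282.83333333 246.01851852]
bottle [ 542.3  -21.5 1230.3  789.2   88.8] [270.50303611 219.084372  ]
pot [456.   85.4  35.6  35.5  88.9] [212.47727273 251.40909091]
mouse [753.7 240.6  92.6  56.2  77.4] [147.05555556 129.42592593]
```

Run:
```python
import cv2
im=cv2.imread("pics/side0_raw.png")
c=im[125:265,150:310]; cv2.imwrite("pics/sidecrop.png",cv2.resize(c,(640,560),interpolation=cv2.INTER_CUBIC))
```

```text
(no output)
```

View pics/sidecrop.png

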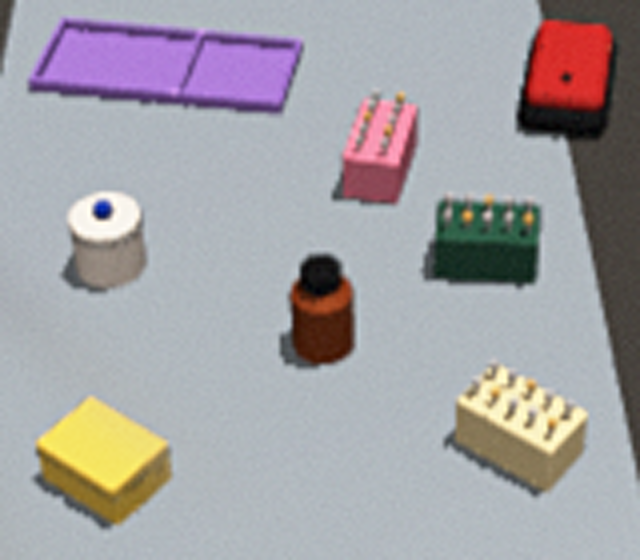

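Run:
```python
from bench import r
from h import *
d=r.snapshot("top"); s=r.snapshot("side")
im=d["image"]
def cc(m,p,d,z,n):
    cs,_=cv2.findContours(m,cv2.RETR_EXTERNAL,cv2.CHAIN_APPROX_NONE)
    cs=[c for c in cs if cv2.contourArea(c)>3]
    c=min(cs,key=lambda c:np.hypot(*(c[:,0].mean(0)-p)))
    (u,v),rad=cv2.minEnclosingCircle(c); print(n,(u,v),rad,ray(d,u,v,z).round(1))
hsv=cv2.cvtColor(im,cv2.COLOR_RGB2HSV); hs=cv2.cvtColor(s["image"],cv2.COLOR_RGB2HSV)
cc(cv2.inRange(hsv,(100,120,30),(130,255,255)),(213,252),d,49,"knob top")
cc(cv2.inRange(hsv,(0,0,0),(180,255,80)),(243,198),d,60,"cap top")
cc(cv2.inRange(hs,(105,120,30),(130,255,255)),(175,177),s,46,"knob side")
cc(cv2.inRange(hs,(0,0,0),(180,255,45)),(230,193),s,54,"cap side")
for n,lo,hi,z,p in [("cream",(15,25,100),(38,140,255),17,(280,231)),("green",(50,40,20),(90,255,200),17,(272,185)),("bottle",(0,120,20),(20,255,255),21,(230,205))]:
    c=blob(s,lo,hi,p)[0]; x,y,w,h=cv2.boundingRect(c); print(n,ray(s,x+w/2,y+h/2,z).round(1))
```

```text
Traceback (most recent call last):
ValueError: min() iterable argument is empty
```

Run:
```python
from bench import r
from h import *
d=r.snapshot("top"); s=r.snapshot("side")
im=d["image"]
def cc(m,p,d,z,n):
    cs,_=cv2.findContours(m,cv2.RETR_EXTERNAL,cv2.CHAIN_APPROX_NONE)
    cs=[c for c in cs if len(c)>3]
    if not cs: print(n,"none");return
    c=min(cs,key=lambda c:np.hypot(*(c[:,0].mean(0)-p)))
    (u,v),rad=cv2.minEnclosingCircle(c); print(n,(u,v),rad,ray(d,u,v,z).round(1))
hsv=cv2.cvtColor(im,cv2.COLOR_RGB2HSV); hs=cv2.cvtColor(s["image"],cv2.COLOR_RGB2HSV)
print(hsv[250:255,209:217].tolist())
cc(cv2.inRange(hsv,(95,60,30),(130,255,255)),(213,252),d,49,"knob top")
cc(cv2.inRange(hsv,(0,0,0),(180,255,80)),(243,198),d,60,"cap top")
cc(cv2.inRange(hs,(105,120,30),(130,255,255)),(175,177),s,46,"knob side")
cc(cv2.inRange(hs,(0,0,0),(180,255,45)),(230,193),s,54,"cap side")
for n,lo,hi,z,p in [("cream",(15,25,100),(38,140,255),17,(280,231)),("green",(50,40,20),(90,255,200),17,(272,185)),("bottle",(0,120,20),(20,255,255),21,(230,205))]:
    c=blob(s,lo,hi,p)[0]; x,y,w,h=cv2.boundingRect(c); print(n,ray(s,x+w/2,y+h/2,z).round(1))
```

```text
[[[103, 16, 219], [108, 27, 209], [112, 56, 195], [113, 91, 187], [113, 96, 183], [112, 66, 181], [110, 31, 191], [104, 16, 210]], [[106, 18, 217], [111, 37, 206], [113, 84, 189], [113, 137, 183], [113, 145, 179], [113, 107, 171], [112, 45, 180], [105, 20, 208]], [[105, 19, 218], [111, 39, 205], [114, 89, 187], [113, 150, 177], [113, 163, 174], [114, 116, 167], [112, 48, 179], [106, 21, 207]], [[104, 18, 218], [110, 32, 208], [113, 66, 189], [114, 113, 172], [114, 128, 165], [114, 87, 167], [111, 37, 184], [104, 18, 209]], [[102, 15, 220], [107, 21, 214], [111, 35, 199], [113, 54, 180], [113, 58, 171], [111, 41, 179], [109, 22, 199], [102, 15, 216]]]
knob top (212.5, 251.5) 2.12142014503479 [[456.6  84.8  49. ]]
cap top (255.5, 216.5) 304.96319580078125 [[537.  -18.5  60. ]]
knob side (175.25, 176.75) 1.7678669691085815 [[459.6  81.9  46. ]]
cap side (229.5, 193.6666717529297) 5.069072723388672 [[585.    7.4  54. ]]
cream [[690.8 -80.   17. ]]
green [[686.   69.9  17. ]]
bottle [[586.1   5.   21. ]]
```

```bash
cat > g.py <<'E'
import sys,numpy as np
from bench import r
from scipy.spatial.transform import Rotation as Ro
def go(x,y,z,yaw):
    s=r.read_state(); R=Ro.from_quat(s["tcp_rot"]).as_matrix()
    xa=np.arctan2(R[1,0],R[0,0]); T=np.array([[np.cos(xa),np.sin(xa),0],[np.sin(xa),-np.cos(xa),0],[0,0,-1]])
    D=T.T@(np.array([x,y,z])-s["tcp_pos"])/50
    tn=-((yaw-np.degrees(xa)+180)%360-180)/5
    print("t %.2f"%s["t"],"tcp",s["tcp_pos"].round(1),"yaw %.1f"%np.degrees(xa),"tiltz",R[:,2].round(4),"w %.3f (%.1f mm)"%(s["grip_width"],91.8*s["grip_width"]),"F",s["ft_force"].round(1),"q",s["joint_pos"].round(2))
    print("-> d",D.round(3),"turn %.2f"%tn)
if __name__=="__main__": go(*map(float,sys.argv[1:5]))
E
python3 g.py 685 -77 200 -130
python3 - <<'E'
from bench import r
from h import *
d=r.snapshot("top")
print(ray(d,243.5,198.5,60))
E
```

```text
t 0.40 tcp [ 153.1 -502.2  226.6] yaw -73.1 tiltz [-1.e-04  2.e-04 -1.e+00] w 1.001 (91.9 mm) F [-0.3 -0.2  0.5] q [-1.42  0.34  1.52 -0.    1.28 -0.15]
-> d [ -5.032 -12.656   0.532] turn 11.39
[[579.84611751   8.79050248  60.        ]]
```

Request:
play_rows(commands=[{"dx": -0.4,"dy": -1.0,"dz": 0.1,"turn": 1,"gripper": 70},{"dx": -0.8,"dy": -1.9,"dz": 0.1,"turn": 2,"gripper": 70},{"dx": -1.15,"dy": -2.8,"dz": 0.1,"turn": 3,"gripper": 70},{"dx": -1.5,"dy": -3.7,"dz": 0.2,"turn": 4,"gripper": 70},{"dx": -1.85,"dy": -4.6,"dz": 0.2,"turn": 5,"gripper": 70},{"dx": -2.2,"dy": -5.5,"dz": 0.3,"turn": 6,"gripper": 70},{"dx": -2.55,"dy": -6.4,"dz": 0.3,"turn": 7,"gripper": 70},{"dx": -2.9,"dy": -7.3,"dz": 0.4,"turn": 8,"gripper": 70},{"dx": -3.25,"dy": -8.2,"dz": 0.4,"turn": 9,"gripper": 70},{"dx": -3.6,"dy": -9.1,"dz": 0.5,"turn": 10,"gripper": 70},{"dx": -3.95,"dy": -10,"dz": 0.5,"turn": 11,"gripper": 70},{"dx": -4.3,"dy": -10.9,"dz": 0.53,"turn": 11.4,"gripper": 70},{"dx": -4.7,"dy": -11.8,"dz": 0.53,"turn": 11.4,"gripper": 70},{"dx": -5.03,"dy": -12.66,"dz": 0.53,"turn": 11.4,"gripper": 70},{"dx": -5.03,"dy": -12.66,"dz": 0.53,"turn": 11.4,"gripper": 70},{"dx": -5.03,"dy": -12.66,"dz": 0.53,"turn": 11.4,"gripper": 70},{"dx": -5.03,"dy": -12.66,"dz": 0.53,"turn": 11.4,"gripper": 70}])

```text
t: 2.15
tcp_pos: [684.6, -77.9, 200.1]
tcp_rot: [-0.422, 0.907, 0.0, -0.0]
ft_force: [0.8, -0.1, 0.7]
grip_width: 0.762
```

```bash
python3 g.py 685 -77 100 -130
python3 - <<'E'
from bench import r
from h import *
d=r.snapshot("wrist"); im=d["image"]
print(-np.array(d["R"]).T@d["t"], np.array(d["R"]).round(3).tolist())
for c in blob(d,(15,40,100),(40,160,255),(256,192),200)[:2]: print(rect(d,c,34),cv2.boundingRect(c))
for p in [(685,-77,34),(681,-75,34)]: print(proj(d,p))
cv2.imwrite("pics/w1.png",cv2.resize(im[:,:,::-1],(800,600)))
E
```

```text
t 2.15 tcp [684.6 -77.9 200.1] yaw -130.1 tiltz [-8.e-04 -3.e-04 -1.e+00] w 0.762 (70.0 mm) F [ 0.8 -0.1  0.7] q [-0.22  0.67  1.04 -0.    1.43  2.05]
-> d [-0.019  0.005  2.002] turn -0.02
[ 746.62769461 -130.67826726  356.31219327] [[-0.644, -0.765, 0.002], [-0.728, 0.614, 0.305], [-0.235, 0.195, -0.952]]
[688.9 -78.4  65.2  35.2 -41.2] (233, 133, 37, 65)
[530.1 -98.9  60.5  34.4  -7.8] (339, 241, 40, 41)
[[252.21693624 169.73790708]]
[[253.27012249 173.962743  ]]
```

View pics/w1.png

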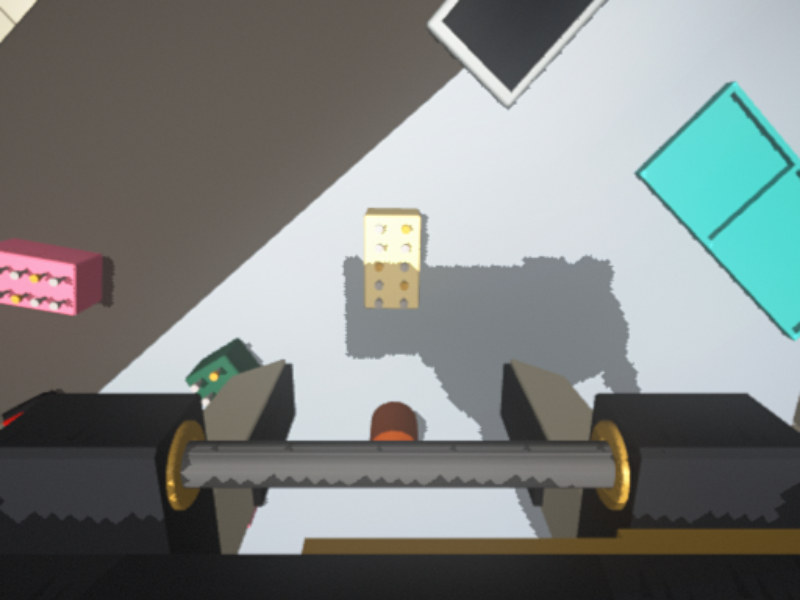

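The wrist view shows the cream block at (392,258), the only cream one on the mat, centred between the fingers with clear space on both sides. I'll go down on it.

Request:
play_rows(commands=[{"dz": 0.8,"gripper": 70},{"dz": 1.6,"gripper": 70},{"dz": 2.4,"gripper": 70},{"dz": 3.0,"gripper": 70},{"dz": 3.4,"gripper": 70},{"dz": 3.7,"gripper": 70},{"dz": 3.8,"gripper": 70},{"dz": 3.8,"gripper": 70},{"dz": 3.8,"gripper": 30},{"dz": 3.8,"gripper": 30},{"dz": 3.8,"gripper": 30},{"dz": 3.8,"gripper": 30},{"dz": 3.8,"gripper": 30},{"dz": 3.8,"gripper": 30}], force=20)

```text
invalid input
```

```bash
python3 g.py 506 -287 100 -82.5
```

```text
t 2.20 tcp [684.5 -78.2 200.5] yaw -130.1 tiltz [-3.e-04 -4.e-04 -1.e+00] w 0.761 (69.9 mm) F [ 0.1 -0.4 -0.1] q [-0.22  0.67  1.04 -0.    1.43  2.05]
-> d [5.494 0.039 2.009] turn -9.53
```

Request:
play_rows(commands=[{"dx": 0,"dy": 0,"turn": 0,"dz": 0.8,"gripper": 70},{"dx": 0,"dy": 0,"turn": 0,"dz": 1.6,"gripper": 70},{"dx": 0,"dy": 0,"turn": 0,"dz": 2.4,"gripper": 70},{"dx": 0,"dy": 0,"turn": 0,"dz": 3.0,"gripper": 70},{"dx": 0,"dy": 0,"turn": 0,"dz": 3.4,"gripper": 70},{"dx": 0,"dy": 0,"turn": 0,"dz": 3.7,"gripper": 70},{"dx": 0,"dy": 0,"turn": 0,"dz": 3.8,"gripper": 70},{"dx": 0,"dy": 0,"turn": 0,"dz": 3.8,"gripper": 70},{"dx": 0,"dy": 0,"turn": 0,"dz": 3.8,"gripper": 30},{"dx": 0,"dy": 0,"turn": 0,"dz": 3.8,"gripper": 30},{"dx": 0,"dy": 0,"turn": 0,"dz": 3.8,"gripper": 30},{"dx": 0,"dy": 0,"turn": 0,"dz": 3.8,"gripper": 30},{"dx": 0,"dy": 0,"turn": 0,"dz": 3.8,"gripper": 30},{"dx": 0,"dy": 0,"turn": 0,"dz": 3.8,"gripper": 30}], force=20)

```text
t: 3.6
tcp_pos: [685.6, -77.0, 10.6]
tcp_rot: [-0.422, 0.906, -0.0, 0.0]
ft_force: [0.4, 0.2, 2.1]
grip_width: 0.387
```

```bash
python3 g.py 506 -287 100 -82.5
```

```text
t 3.60 tcp [685.6 -77.   10.6] yaw -130.0 tiltz [ 8.e-04 -1.e-04 -1.e+00] w 0.387 (35.6 mm) F [0.4 0.2 2.1] q [-0.22  0.85  1.24  0.    1.05  2.05]
-> d [ 5.525  0.047 -1.787] turn -9.51
```

Request:
play_rows(commands=[{"dx": 0,"dy": 0,"turn": 0,"dz": -0.3,"gripper": 30},{"dx": 0,"dy": 0,"turn": 0,"dz": -0.8,"gripper": 30},{"dx": 0,"dy": 0,"turn": 0,"dz": -1.4,"gripper": 30},{"dx": 0.4,"dy": 0,"turn": -0.8,"dz": -1.8,"gripper": 30},{"dx": 1.0,"dy": 0,"turn": -1.8,"dz": -1.8,"gripper": 30},{"dx": 1.7,"dy": 0,"turn": -3,"dz": -1.8,"gripper": 30},{"dx": 2.4,"dy": 0,"turn": -4.2,"dz": -1.8,"gripper": 30},{"dx": 3.1,"dy": 0,"turn": -5.4,"dz": -1.8,"gripper": 30},{"dx": 3.8,"dy": 0,"turn": -6.6,"dz": -1.8,"gripper": 30},{"dx": 4.5,"dy": 0,"turn": -7.8,"dz": -1.8,"gripper": 30},{"dx": 5.1,"dy": 0.05,"turn": -8.9,"dz": -1.8,"gripper": 30},{"dx": 5.4,"dy": 0.05,"turn": -9.5,"dz": -1.8,"gripper": 30},{"dx": 5.53,"dy": 0.05,"turn": -9.5,"dz": -1.8,"gripper": 30},{"dx": 5.53,"dy": 0.05,"turn": -9.5,"dz": -1.8,"gripper": 30},{"dx": 5.53,"dy": 0.05,"turn": -9.5,"dz": -1.8,"gripper": 30}])

```text
t: 5.1
tcp_pos: [506.0, -286.7, 100.6]
tcp_rot: [0.751, -0.66, 0.0, -0.0]
ft_force: [-0.3, -1.2, -0.5]
grip_width: 0.388
```

```bash
python3 g.py 506 -287 14 -82.5
python3 - <<'E'
from bench import r
from h import *
d=r.snapshot("wrist"); im=d["image"]
cv2.imwrite("pics/w2.png",cv2.resize(im[:,:,::-1],(800,600)))
s=r.snapshot("side"); cv2.imwrite("pics/s2.png",cv2.resize(s["image"][200:384,100:345,::-1],(735,552)))
for c in blob(d,(80,80,80),(95,255,255),(256,150),500)[:3]: print(rect(d,c,10),cv2.boundingRect(c))
for c in blob(s,(80,80,80),(95,255,255),(210,325),500)[:3]: print(rect(s,c,10),cv2.boundingRect(c))
E
```

```text
t 5.10 tcp [ 506.  -286.7  100.6] yaw -82.6 tiltz [ 6.e-04 -1.e-04 -1.e+00] w 0.388 (35.6 mm) F [-0.3 -1.2 -0.5] q [-0.65  0.57  1.53  0.    1.04  0.79]
-> d [6.000e-03 1.000e-03 1.732e+00] turn -0.02
[ 551.6 -282.6  155.9   75.3    7.5] (202, 17, 112, 215)
[ 545.1 -287.6  173.5   79.5    7.6] (162, 299, 102, 58)
```

View pics/w2.png

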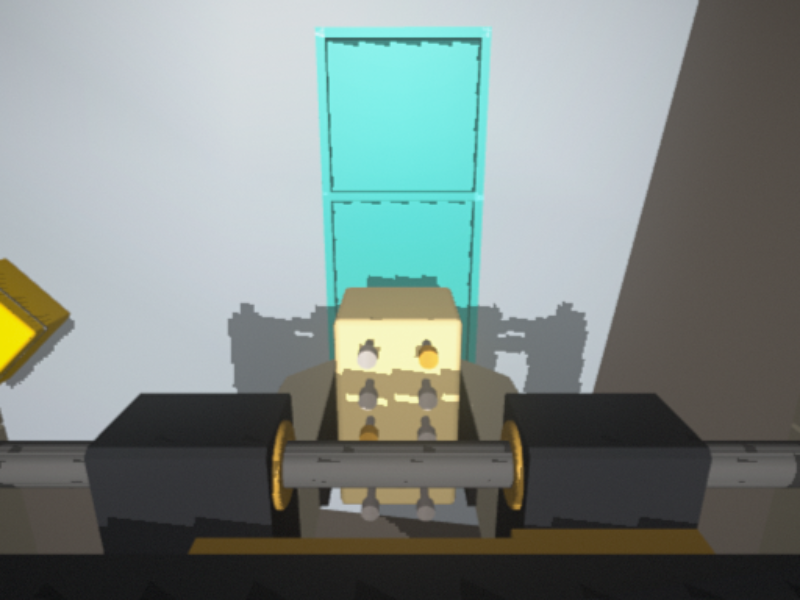

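View pics/s2.png

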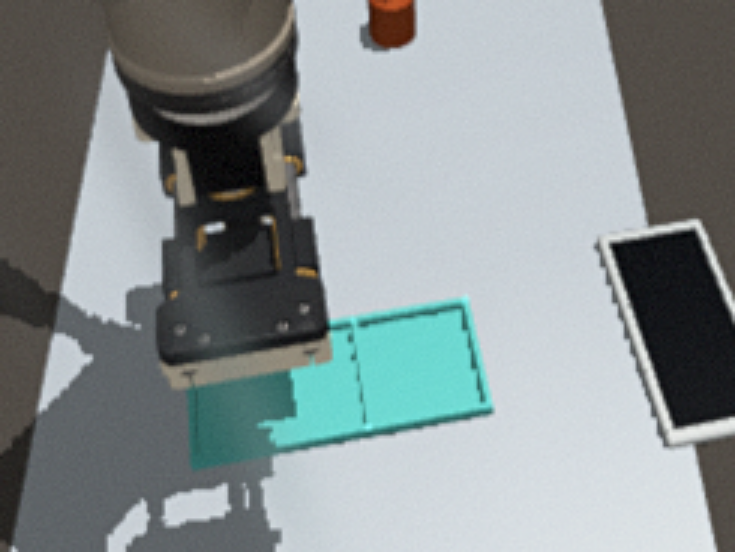

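Request:
play_rows(commands=[{"dx": 0,"dy": 0,"turn": 0,"dz": 0.5,"gripper": 30},{"dx": 0.03,"dy": 0,"turn": 0,"dz": 1.0,"gripper": 30},{"dx": 0.03,"dy": 0,"turn": 0,"dz": 1.4,"gripper": 30},{"dx": 0.03,"dy": 0,"turn": 0,"dz": 1.6,"gripper": 30},{"dx": 0.03,"dy": 0,"turn": 0,"dz": 1.68,"gripper": 30},{"dx": 0.03,"dy": 0,"turn": 0,"dz": 1.72,"gripper": 30},{"dx": 0.03,"dy": 0,"turn": 0,"dz": 1.74,"gripper": 30},{"dx": 0.03,"dy": 0,"turn": 0,"dz": 1.74,"gripper": 30}])

```text
t: 6.0
tcp_pos: [506.1, -288.9, 14.0]
tcp_rot: [0.752, -0.66, 0.001, -0.0]
ft_force: [-0.4, -0.2, -1.3]
grip_width: 0.39
```

```bash
python3 g.py 582 6 120 -70
```

```text
t 6.00 tcp [ 506.1 -288.9   14. ] yaw -82.5 tiltz [ 1.1e-03 -9.0e-04 -1.0e+00] w 0.390 (35.8 mm) F [-0.4 -0.2 -1.3] q [-0.65  0.68  1.6  -0.    0.86  0.79]
-> d [-5.651 -2.271 -2.12 ] turn -2.51
```

Released with a modest opening, then straight up.

Request:
play_rows(commands=[{"dx": 0,"dy": 0,"turn": 0,"dz": 0.01,"gripper": 40},{"dx": 0,"dy": 0,"turn": 0,"dz": 0.01,"gripper": 50},{"dx": 0,"dy": 0,"turn": 0,"dz": 0.01,"gripper": 56},{"dx": 0,"dy": 0,"turn": 0,"dz": 0.01,"gripper": 56},{"dx": 0,"dy": 0,"turn": 0,"dz": -0.3,"gripper": 56},{"dx": 0,"dy": 0,"turn": 0,"dz": -0.9,"gripper": 70},{"dx": 0,"dy": 0,"turn": 0,"dz": -1.7,"gripper": 70},{"dx": -0.4,"dy": -0.15,"turn": -0.2,"dz": -2.5,"gripper": 70},{"dx": -1.1,"dy": -0.4,"turn": -0.5,"dz": -3.2,"gripper": 70},{"dx": -1.9,"dy": -0.7,"turn": -0.9,"dz": -3.7,"gripper": 70},{"dx": -2.7,"dy": -1.0,"turn": -1.3,"dz": -3.7,"gripper": 70},{"dx": -3.5,"dy": -1.4,"turn": -1.6,"dz": -3.7,"gripper": 70},{"dx": -4.3,"dy": -1.7,"turn": -2.0,"dz": -3.7,"gripper": 70},{"dx": -5.1,"dy": -2.05,"turn": -2.3,"dz": -3.7,"gripper": 70},{"dx": -5.65,"dy": -2.27,"turn": -2.5,"dz": -3.7,"gripper": 70},{"dx": -5.65,"dy": -2.27,"turn": -2.5,"dz": -3.7,"gripper": 70},{"dx": -5.65,"dy": -2.27,"turn": -2.5,"dz": -3.7,"gripper": 70},{"dx": -5.65,"dy": -2.27,"turn": -2.5,"dz": -3.7,"gripper": 70}])

```text
t: 7.8
tcp_pos: [581.3, 5.2, 198.1]
tcp_rot: [0.819, -0.574, 0.0, 0.0]
ft_force: [-0.2, -0.5, 0.0]
grip_width: 0.763
```

```bash
python3 g.py 582 6 10 -70
python3 - <<'E'
from bench import r
from h import *
d=r.snapshot("wrist"); im=d["image"]
for p in [(582,6,42),(586,6,42),(582,6,0)]: print(proj(d,p))
for c in blob(d,(0,120,40),(20,255,255),proj(d,(583,6,20))[0],100)[:2]: print(rect(d,c,20),cv2.boundingRect(c))
cv2.imwrite("pics/w3.png",cv2.resize(im[:,:,::-1],(800,600)))
s=r.snapshot("side"); cv2.imwrite("pics/s3.png",cv2.resize(s["image"][:,:,::-1],(800,600)))
E
```

```text
t 7.80 tcp [581.3   5.2 198.1] yaw -70.1 tiltz [-3.e-04 -5.e-04 -1.e+00] w 0.763 (70.0 mm) F [-0.2 -0.5  0. ] q [-0.12  0.47  1.41 -0.    1.27  1.1 ]
-> d [-0.011 -0.019  3.763] turn -0.02
[[254.46843871 171.07711007]]
[[255.8840573  167.28801842]]
[[254.42977144 161.3853173 ]]
[580.4   9.1  35.2  33.7 -71.2] (234, 150, 35, 33)
[ 485.  -200.8   78.1   25.1   30.6] (379, 271, 25, 56)
```

View pics/w3.png

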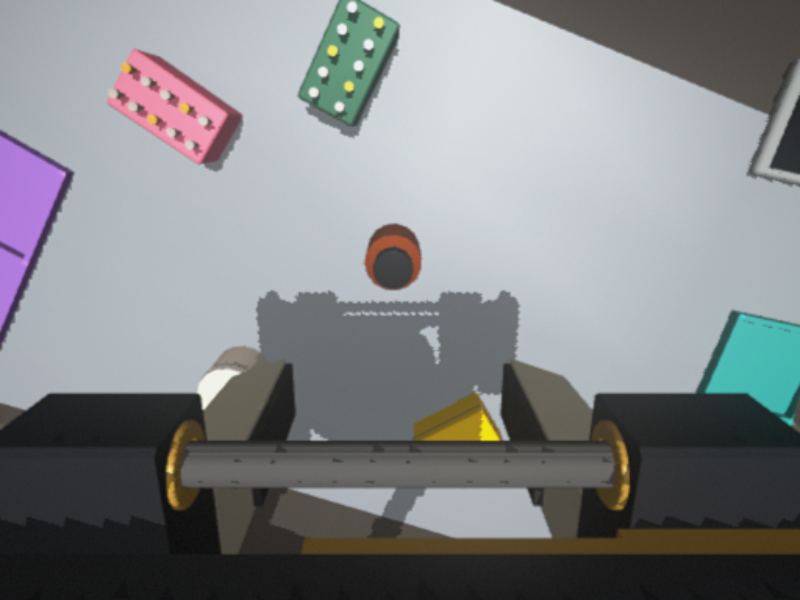

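View pics/s3.png

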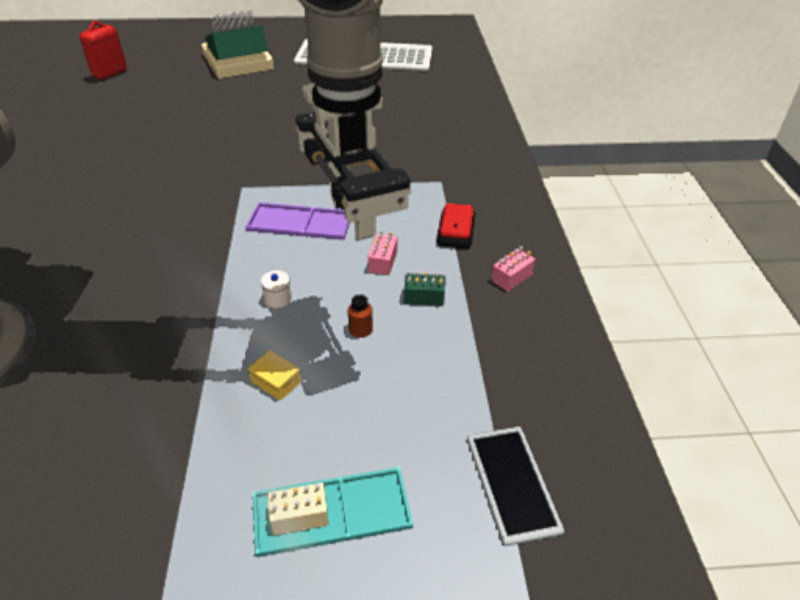

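```bash
python3 g.py 582 8 10 -70
python3 - <<'E'
from bench import r
from h import *
d=r.snapshot("wrist")
print(ray(d,392*.64,269*.64,60), ray(d,393*.64,224*.64,0))
E
```

```text
t 7.90 tcp [581.3   4.9 198.2] yaw -70.2 tiltz [-1.e-04 -3.e-04 -1.e+00] w 0.761 (69.8 mm) F [ 0.5  0.6 -0.5] q [-0.12  0.47  1.41 -0.    1.27  1.1 ]
-> d [-0.054 -0.033  3.765] turn -0.03
[[584.3562429   10.04257636  60.        ]] [[599.51639219  15.33549459   0.        ]]
```

Request:
play_rows(commands=[{"dx": -0.06,"dy": -0.06,"turn": 0,"dz": 0.8,"gripper": 70},{"dx": -0.06,"dy": -0.06,"turn": 0,"dz": 1.6,"gripper": 70},{"dx": -0.06,"dy": -0.06,"turn": 0,"dz": 2.4,"gripper": 70},{"dx": -0.06,"dy": -0.06,"turn": 0,"dz": 3.0,"gripper": 70},{"dx": -0.06,"dy": -0.06,"turn": 0,"dz": 3.4,"gripper": 70},{"dx": -0.06,"dy": -0.06,"turn": 0,"dz": 3.7,"gripper": 70},{"dx": -0.06,"dy": -0.06,"turn": 0,"dz": 3.75,"gripper": 70},{"dx": -0.06,"dy": -0.06,"turn": 0,"dz": 3.75,"gripper": 60},{"dx": -0.06,"dy": -0.06,"turn": 0,"dz": 3.75,"gripper": 50},{"dx": -0.06,"dy": -0.06,"turn": 0,"dz": 3.75,"gripper": 42},{"dx": -0.06,"dy": -0.06,"turn": 0,"dz": 3.75,"gripper": 30},{"dx": -0.06,"dy": -0.06,"turn": 0,"dz": 3.75,"gripper": 30},{"dx": -0.06,"dy": -0.06,"turn": 0,"dz": 3.75,"gripper": 30},{"dx": -0.06,"dy": -0.06,"turn": 0,"dz": 3.75,"gripper": 30}], force=15)

```text
t: 9.35
tcp_pos: [583.7, 10.0, 11.3]
tcp_rot: [0.819, -0.574, 0.0, -0.0]
ft_force: [-1.1, -0.4, 5.0]
grip_width: 0.384
```

```bash
python3 g.py 591.5 -277.5 120 -82.5
```

```text
t 9.35 tcp [583.7  10.   11.3] yaw -70.0 tiltz [ 1.e-03 -3.e-04 -1.e+00] w 0.384 (35.3 mm) F [-1.1 -0.4  5. ] q [-0.11  0.69  1.6  -0.    0.86  1.11]
-> d [ 5.458  1.815 -2.174] turn 2.49
```

Request:
play_rows(commands=[{"dx": 0,"dy": 0,"turn": 0,"dz": -0.3,"gripper": 30},{"dx": 0,"dy": 0,"turn": 0,"dz": -0.8,"gripper": 30},{"dx": 0,"dy": 0,"turn": 0,"dz": -1.4,"gripper": 30},{"dx": 0.5,"dy": 0.17,"turn": 0.3,"dz": -1.9,"gripper": 30},{"dx": 1.1,"dy": 0.37,"turn": 0.6,"dz": -2.17,"gripper": 30},{"dx": 1.8,"dy": 0.6,"turn": 0.9,"dz": -2.17,"gripper": 30},{"dx": 2.5,"dy": 0.83,"turn": 1.2,"dz": -2.17,"gripper": 30},{"dx": 3.2,"dy": 1.07,"turn": 1.5,"dz": -2.17,"gripper": 30},{"dx": 3.9,"dy": 1.3,"turn": 1.8,"dz": -2.17,"gripper": 30},{"dx": 4.6,"dy": 1.53,"turn": 2.1,"dz": -2.17,"gripper": 30},{"dx": 5.1,"dy": 1.7,"turn": 2.4,"dz": -2.17,"gripper": 30},{"dx": 5.4,"dy": 1.8,"turn": 2.5,"dz": -2.17,"gripper": 30},{"dx": 5.46,"dy": 1.81,"turn": 2.5,"dz": -2.17,"gripper": 30},{"dx": 5.46,"dy": 1.81,"turn": 2.5,"dz": -2.17,"gripper": 30},{"dx": 5.46,"dy": 1.81,"turn": 2.5,"dz": -2.17,"gripper": 30}])

```text
t: 10.85
tcp_pos: [591.5, -275.9, 119.1]
tcp_rot: [0.752, -0.659, -0.0, -0.0]
ft_force: [0.2, 0.9, -0.6]
grip_width: 0.387
```

```bash
python3 g.py 591.5 -277.5 14.5 -82.5
python3 - <<'E'
from bench import r
from h import *
d=r.snapshot("wrist"); im=d["image"]
cv2.imwrite("pics/w4.png",cv2.resize(im[:,:,::-1],(800,600)))
E
```

```text
t 10.85 tcp [ 591.5 -275.9  119.1] yaw -82.5 tiltz [-5.e-04  7.e-04 -1.e+00] w 0.387 (35.5 mm) F [ 0.2  0.9 -0.6] q [-0.55  0.67  1.28  0.    1.19  0.89]
-> d [0.032 0.005 2.092] turn 0.01
```

View pics/w4.png

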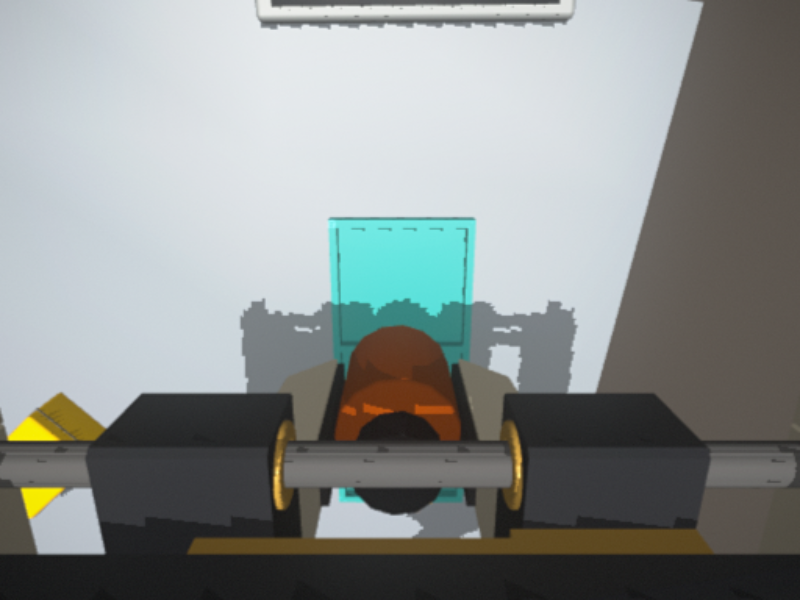

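The bottle (400,420) is held upright and lined up with the short compartment, whose far rim shows at row 218.

Request:
play_rows(commands=[{"dx": 0.02,"dy": 0,"turn": 0,"dz": 0.5,"gripper": 30},{"dx": 0.02,"dy": 0,"turn": 0,"dz": 1.1,"gripper": 30},{"dx": 0.02,"dy": 0,"turn": 0,"dz": 1.6,"gripper": 30},{"dx": 0.02,"dy": 0,"turn": 0,"dz": 1.9,"gripper": 30},{"dx": 0.02,"dy": 0,"turn": 0,"dz": 2.02,"gripper": 30},{"dx": 0.02,"dy": 0,"turn": 0,"dz": 2.06,"gripper": 30},{"dx": 0.02,"dy": 0,"turn": 0,"dz": 2.08,"gripper": 30},{"dx": 0.02,"dy": 0,"turn": 0,"dz": 2.09,"gripper": 30},{"dx": 0.02,"dy": 0,"turn": 0,"dz": 2.09,"gripper": 30}])

```text
t: 11.8
tcp_pos: [592.0, -278.8, 15.7]
tcp_rot: [0.752, -0.66, 0.001, -0.0]
ft_force: [0.9, 0.2, -1.0]
grip_width: 0.386
```

```bash
python3 g.py 685 72 180 -98
```

```text
t 11.80 tcp [ 592.  -278.8   15.7] yaw -82.6 tiltz [ 1.3e-03 -9.0e-04 -1.0e+00] w 0.386 (35.4 mm) F [ 0.9  0.2 -1. ] q [-0.56  0.78  1.37 -0.    0.99  0.88]
-> d [-6.715 -2.754 -3.287] turn 3.09
```

Request:
play_rows(commands=[{"dx": 0,"dy": 0,"turn": 0,"dz": 0.02,"gripper": 30},{"dx": 0,"dy": 0,"turn": 0,"dz": 0.03,"gripper": 30},{"dx": 0,"dy": 0,"turn": 0,"dz": 0.03,"gripper": 30},{"dx": 0,"dy": 0,"turn": 0,"dz": 0.03,"gripper": 38},{"dx": 0,"dy": 0,"turn": 0,"dz": 0.03,"gripper": 46},{"dx": 0,"dy": 0,"turn": 0,"dz": 0.03,"gripper": 54},{"dx": 0,"dy": 0,"turn": 0,"dz": 0.03,"gripper": 56},{"dx": 0,"dy": 0,"turn": 0,"dz": -0.3,"gripper": 56},{"dx": 0,"dy": 0,"turn": 0,"dz": -0.9,"gripper": 60},{"dx": 0,"dy": 0,"turn": 0,"dz": -1.7,"gripper": 70},{"dx": -0.4,"dy": -0.15,"turn": 0.2,"dz": -2.5,"gripper": 70},{"dx": -1.1,"dy": -0.4,"turn": 0.6,"dz": -3.29,"gripper": 70},{"dx": -2.0,"dy": -0.8,"turn": 1.0,"dz": -3.29,"gripper": 70},{"dx": -2.9,"dy": -1.2,"turn": 1.5,"dz": -3.29,"gripper": 70},{"dx": -3.8,"dy": -1.6,"turn": 1.9,"dz": -3.29,"gripper": 70},{"dx": -4.7,"dy": -1.9,"turn": 2.3,"dz": -3.29,"gripper": 70},{"dx": -5.6,"dy": -2.3,"turn": 2.7,"dz": -3.29,"gripper": 70},{"dx": -6.4,"dy": -2.65,"turn": 3.0,"dz": -3.29,"gripper": 70},{"dx": -6.71,"dy": -2.75,"turn": 3.1,"dz": -3.29,"gripper": 70},{"dx": -6.71,"dy": -2.75,"turn": 3.1,"dz": -3.29,"gripper": 70}])

```text
t: 13.8
tcp_pos: [684.3, 75.2, 178.6]
tcp_rot: [-0.657, 0.754, 0.0, -0.0]
ft_force: [0.3, 0.3, -0.1]
grip_width: 0.763
```

Request:
play_rows(commands=[{"dx": 0,"dy": 0,"turn": 0,"dz": 0,"gripper": 70},{"dx": 0,"dy": 0,"turn": 0,"dz": 0,"gripper": 70}])

```text
t: 14.0
tcp_pos: [684.2, 70.4, 179.2]
tcp_rot: [-0.655, 0.755, -0.0, -0.0]
ft_force: [0.4, 0.0, 0.1]
grip_width: 0.764
```

```bash
python3 - <<'E'
from bench import r
from h import *
d=r.snapshot("wrist"); im=d["image"]
for p in [(685,72,34),(682,72,34)]: print(proj(d,p))
for c in blob(d,(50,40,20),(90,255,220),proj(d,(685,72,34))[0],150)[:2]: print(rect(d,c,34),cv2.boundingRect(c))
cv2.imwrite("pics/w5.png",cv2.resize(im[:,:,::-1],(800,600)))
s=r.snapshot("side"); cv2.imwrite("pics/s5.png",cv2.resize(s["image"][:,:,::-1],(800,600)))
E
python3 g.py 685 72 10 -98
```

```text
[[252.40707651 174.21576168]]
[[252.86386987 177.27905142]]
[686.7  72.8  64.6  35.3  -8. ] (232, 138, 39, 68)
t 14.10 tcp [684.3  70.4 179.3] yaw -98.2 tiltz [ 1.e-04 -3.e-04 -1.e+00] w 0.761 (69.9 mm) F [-0.2 -0.3 -0.2] q [-0.01  0.68  1.08 -0.    1.38  1.7 ]
-> d [-0.034 -0.008  3.387] turn -0.03
```

View pics/w5.png

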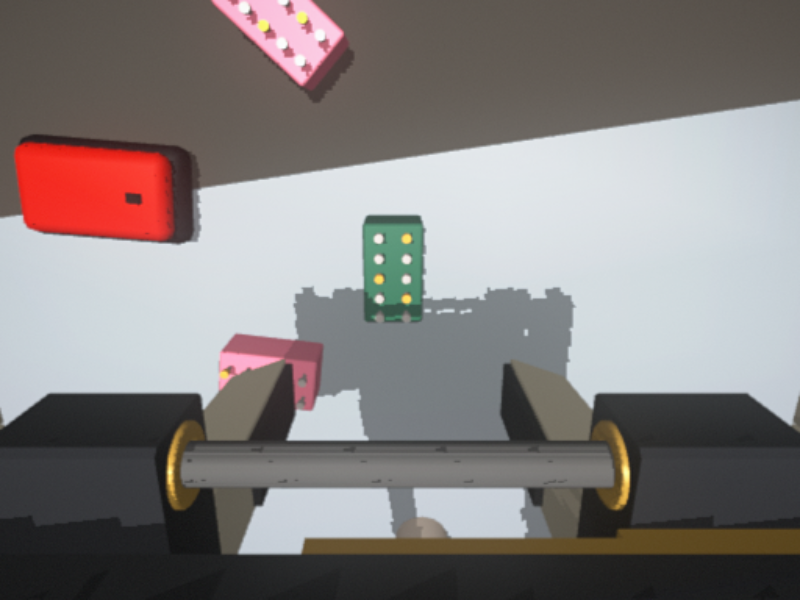

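View pics/s5.png

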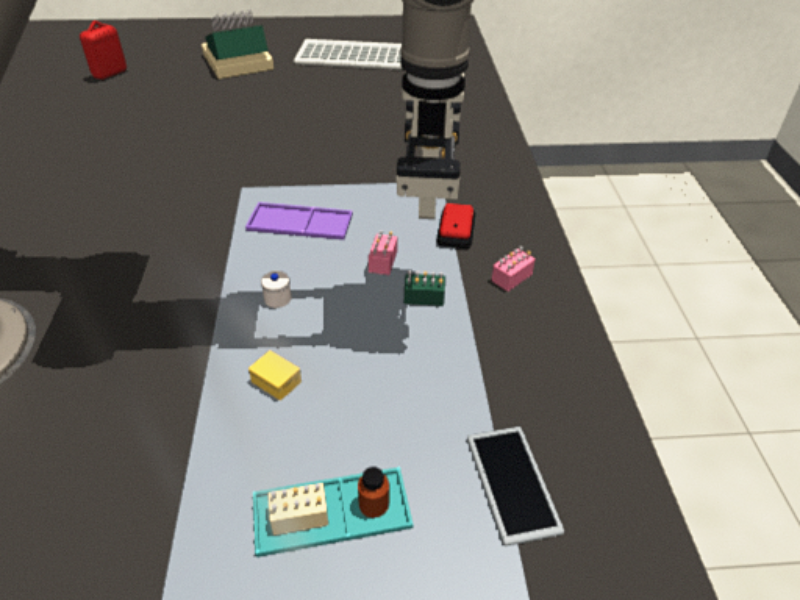

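The green block (393,268) is centred between the fingers. The pink look-alikes at (270,370) and (300,40) aren't what's wanted, and they stay clear of the fingers. Next I'll grasp the green one, with the opening narrowed to 60.

Request:
play_rows(commands=[{"dx": -0.03,"dy": 0,"turn": 0,"dz": 0.8,"gripper": 60},{"dx": -0.03,"dy": 0,"turn": 0,"dz": 1.6,"gripper": 60},{"dx": -0.03,"dy": 0,"turn": 0,"dz": 2.4,"gripper": 60},{"dx": -0.03,"dy": 0,"turn": 0,"dz": 2.9,"gripper": 60},{"dx": -0.03,"dy": 0,"turn": 0,"dz": 3.2,"gripper": 60},{"dx": -0.03,"dy": 0,"turn": 0,"dz": 3.35,"gripper": 60},{"dx": -0.03,"dy": 0,"turn": 0,"dz": 3.39,"gripper": 60},{"dx": -0.03,"dy": 0,"turn": 0,"dz": 3.39,"gripper": 50},{"dx": -0.03,"dy": 0,"turn": 0,"dz": 3.39,"gripper": 40},{"dx": -0.03,"dy": 0,"turn": 0,"dz": 3.39,"gripper": 30},{"dx": -0.03,"dy": 0,"turn": 0,"dz": 3.39,"gripper": 30},{"dx": -0.03,"dy": 0,"turn": 0,"dz": 3.39,"gripper": 30},{"dx": -0.03,"dy": 0,"turn": 0,"dz": 3.39,"gripper": 30}], force=20)

```text
t: 15.4
tcp_pos: [685.2, 73.5, 10.8]
tcp_rot: [-0.656, 0.755, -0.001, 0.001]
ft_force: [-0.8, -0.2, 6.1]
grip_width: 0.389
```

```bash
python3 g.py 448 288 120 -102
python3 - <<'E'
from bench import r
from h import *
s=r.snapshot("side")
for c in blob(s,(125,60,60),(150,255,255),(190,140),300)[:1]: print(rect(s,c,10))
E
```

```text
t 15.40 tcp [685.2  73.5  10.8] yaw -98.0 tiltz [ 1.6e-03 -1.0e-04 -1.0e+00] w 0.389 (35.7 mm) F [-0.8 -0.2  6.1] q [-0.    0.85  1.25 -0.    1.05  1.71]
-> d [-3.583  5.297 -2.185] turn 0.79
[484.9 274.8 175.3  87.  -12.1]
```

Request:
play_rows(commands=[{"dx": 0,"dy": 0,"turn": 0,"dz": -0.3,"gripper": 30},{"dx": 0,"dy": 0,"turn": 0,"dz": -0.8,"gripper": 30},{"dx": 0,"dy": 0,"turn": 0,"dz": -1.5,"gripper": 30},{"dx": -0.2,"dy": 0.3,"turn": 0,"dz": -2.1,"gripper": 30},{"dx": -0.55,"dy": 0.8,"turn": 0.1,"dz": -2.2,"gripper": 30},{"dx": -0.95,"dy": 1.4,"turn": 0.2,"dz": -2.2,"gripper": 30},{"dx": -1.35,"dy": 2.0,"turn": 0.3,"dz": -2.2,"gripper": 30},{"dx": -1.75,"dy": 2.6,"turn": 0.4,"dz": -2.2,"gripper": 30},{"dx": -2.15,"dy": 3.2,"turn": 0.5,"dz": -2.2,"gripper": 30},{"dx": -2.55,"dy": 3.8,"turn": 0.6,"dz": -2.2,"gripper": 30},{"dx": -2.95,"dy": 4.4,"turn": 0.7,"dz": -2.2,"gripper": 30},{"dx": -3.3,"dy": 4.9,"turn": 0.8,"dz": -2.2,"gripper": 30},{"dx": -3.5,"dy": 5.2,"turn": 0.8,"dz": -2.2,"gripper": 30},{"dx": -3.58,"dy": 5.3,"turn": 0.8,"dz": -2.2,"gripper": 30},{"dx": -3.58,"dy": 5.3,"turn": 0.8,"dz": -2.2,"gripper": 30},{"dx": -3.58,"dy": 5.3,"turn": 0.8,"dz": -2.2,"gripper": 30}])

```text
t: 17.05
tcp_pos: [448.1, 287.5, 119.9]
tcp_rot: [-0.629, 0.778, -0.0, 0.0]
ft_force: [-0.3, -0.1, -1.3]
grip_width: 0.39
```

```bash
python3 g.py 448.5 287.5 13.5 -102
python3 - <<'E'
from bench import r
from h import *
d=r.snapshot("wrist"); im=d["image"]
cv2.imwrite("pics/w6.png",cv2.resize(im[:,:,::-1],(800,600)))
for c in blob(d,(125,60,60),(150,255,255),(256,150),500)[:2]: print(rect(d,c,10),cv2.boundingRect(c))
E
```

```text
t 17.05 tcp [448.1 287.5 119.9] yaw -102.1 tiltz [ 8.e-04 -1.e-04 -1.e+00] w 0.390 (35.8 mm) F [-0.3 -0.1 -1.3] q [ 0.43  0.46  1.65 -0.    1.02  2.21]
-> d [-2.000e-03 -8.000e-03  2.129e+00] turn -0.01
[486.9 281.5 158.5  76.  -11.9] (204, 30, 98, 201)
```

View pics/w6.png

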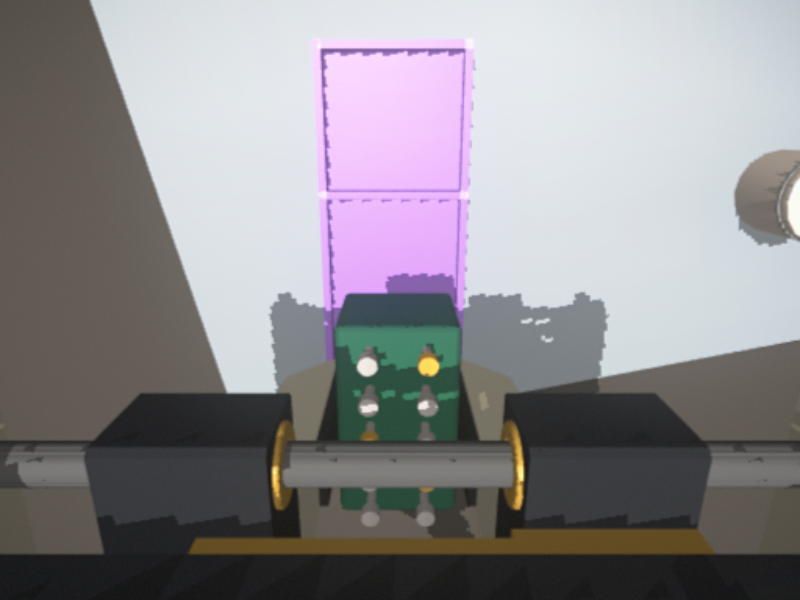

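Request:
play_rows(commands=[{"dx": -0.02,"dy": 0.03,"turn": 0,"dz": 0.5,"gripper": 30},{"dx": -0.02,"dy": 0.03,"turn": 0,"dz": 1.1,"gripper": 30},{"dx": -0.02,"dy": 0.03,"turn": 0,"dz": 1.6,"gripper": 30},{"dx": -0.02,"dy": 0.03,"turn": 0,"dz": 1.95,"gripper": 30},{"dx": -0.02,"dy": 0.03,"turn": 0,"dz": 2.06,"gripper": 30},{"dx": -0.02,"dy": 0.03,"turn": 0,"dz": 2.1,"gripper": 30},{"dx": -0.02,"dy": 0.03,"turn": 0,"dz": 2.12,"gripper": 30},{"dx": -0.02,"dy": 0.03,"turn": 0,"dz": 2.12,"gripper": 30},{"dx": -0.02,"dy": 0.03,"turn": 0,"dz": 2.12,"gripper": 30}])

```text
t: 18.0
tcp_pos: [446.6, 289.4, 14.5]
tcp_rot: [-0.629, 0.777, -0.0, 0.001]
ft_force: [1.0, 0.3, -1.8]
grip_width: 0.394
```

```bash
python3 g.py 458 84 200 -80
```

```text
t 18.00 tcp [446.6 289.4  14.5] yaw -102.1 tiltz [ 1.5e-03  6.0e-04 -1.0e+00] w 0.394 (36.2 mm) F [ 1.   0.3 -1.8] q [ 0.43  0.62  1.75 -0.    0.78  2.21]
-> d [ 3.969 -1.081 -3.71 ] turn -4.41
```

Request:
play_rows(commands=[{"dx": 0,"dy": 0,"turn": 0,"dz": 0.02,"gripper": 30},{"dx": 0,"dy": 0,"turn": 0,"dz": 0.02,"gripper": 30},{"dx": 0,"dy": 0,"turn": 0,"dz": 0.02,"gripper": 38},{"dx": 0,"dy": 0,"turn": 0,"dz": 0.02,"gripper": 46},{"dx": 0,"dy": 0,"turn": 0,"dz": 0.02,"gripper": 54},{"dx": 0,"dy": 0,"turn": 0,"dz": 0.02,"gripper": 56},{"dx": 0,"dy": 0,"turn": 0,"dz": -0.3,"gripper": 56},{"dx": 0,"dy": 0,"turn": 0,"dz": -0.9,"gripper": 60},{"dx": 0,"dy": 0,"turn": 0,"dz": -1.7,"gripper": 76},{"dx": 0.3,"dy": -0.1,"turn": 0,"dz": -2.5,"gripper": 76},{"dx": 1.0,"dy": -0.3,"turn": 0,"dz": -3.2,"gripper": 76},{"dx": 1.8,"dy": -0.5,"turn": 0,"dz": -3.71,"gripper": 76},{"dx": 2.6,"dy": -0.7,"turn": 0,"dz": -3.71,"gripper": 76},{"dx": 3.4,"dy": -0.9,"turn": 0,"dz": -3.71,"gripper": 76},{"dx": 3.8,"dy": -1.05,"turn": 0,"dz": -3.71,"gripper": 76},{"dx": 3.97,"dy": -1.08,"turn": 0,"dz": -3.71,"gripper": 76},{"dx": 3.97,"dy": -1.08,"turn": 0,"dz": -3.71,"gripper": 76},{"dx": 3.97,"dy": -1.08,"turn": 0,"dz": -3.71,"gripper": 76}])

```text
t: 19.8
tcp_pos: [457.3, 84.6, 199.1]
tcp_rot: [-0.629, 0.777, 0.0, 0.0]
ft_force: [0.3, -0.5, -0.3]
grip_width: 0.825
```

```bash
python3 g.py 458 84 10 -102
python3 - <<'E'
from bench import r
from h import *
d=r.snapshot("wrist"); im=d["image"]
hs=cv2.cvtColor(im,cv2.COLOR_RGB2HSV)
cs,_=cv2.findContours(cv2.inRange(hs,(100,130,30),(130,255,255)),cv2.RETR_EXTERNAL,cv2.CHAIN_APPROX_NONE)
for c in cs:
    if len(c)>6: m=cv2.boundingRect(c); print(m, ray(d,m[0]+m[2]/2,m[1]+m[3]/2,46))
cv2.imwrite("pics/w7.png",cv2.resize(im[:,:,::-1],(800,600)))
s=r.snapshot("side"); cv2.imwrite("pics/s7.png",cv2.resize(s["image"][:,:,::-1],(800,600)))
E
```

```text
t 19.80 tcp [457.3  84.6 199.1] yaw -102.0 tiltz [-2.e-04  4.e-04 -1.e+00] w 0.825 (75.8 mm) F [ 0.3 -0.5 -0.3] q [0.02 0.26 1.72 0.   1.16 1.8 ]
-> d [ 0.008 -0.017  3.782] turn -0.01
(250, 167, 10, 11) [[457.17736557  83.75100862  46.        ]]
```

View pics/w7.png

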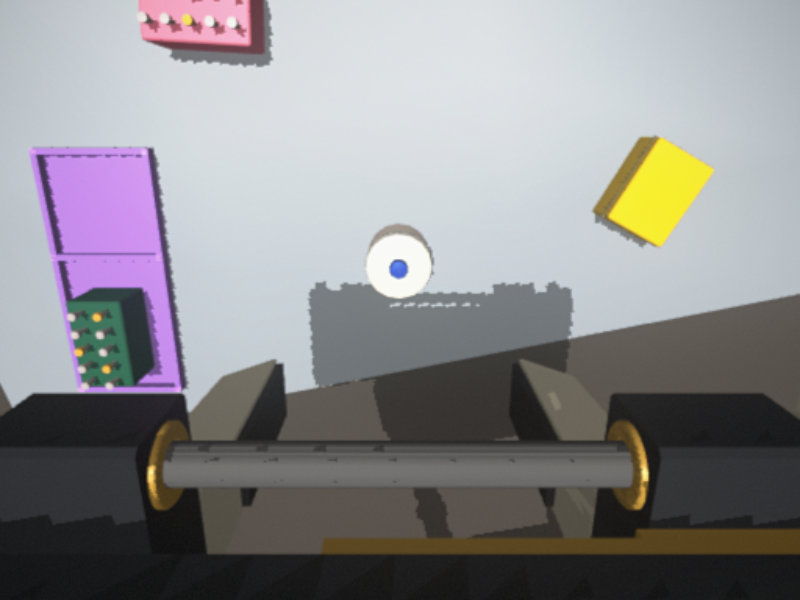

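View pics/s7.png

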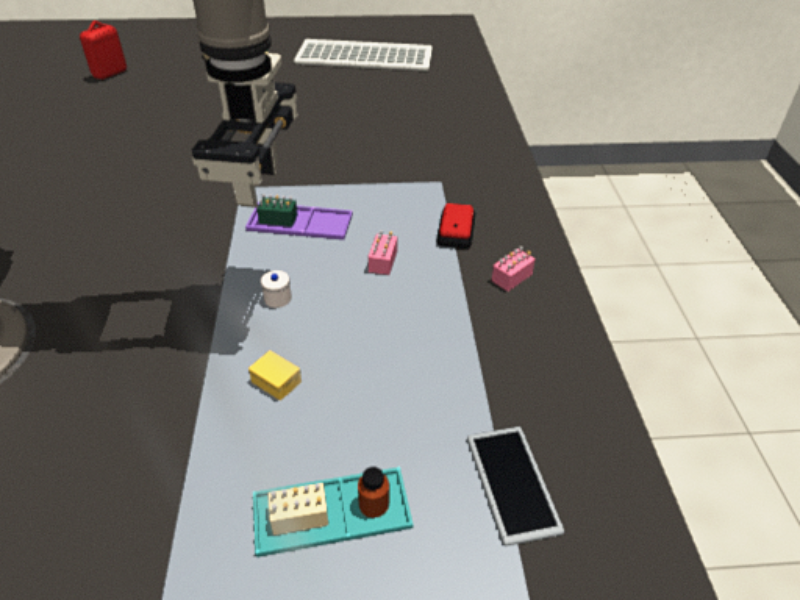

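The green block sits in the lilac long compartment (side view 277,212). The pot's knob at (398,268) is centred between the fingers, so I'll descend and grip.

Request:
play_rows(commands=[{"dx": 0.01,"dy": 0,"turn": 0,"dz": 0.8,"gripper": 76},{"dx": 0.01,"dy": 0,"turn": 0,"dz": 1.6,"gripper": 76},{"dx": 0.01,"dy": 0,"turn": 0,"dz": 2.4,"gripper": 76},{"dx": 0.01,"dy": 0,"turn": 0,"dz": 3.1,"gripper": 76},{"dx": 0.01,"dy": 0,"turn": 0,"dz": 3.5,"gripper": 76},{"dx": 0.01,"dy": 0,"turn": 0,"dz": 3.7,"gripper": 76},{"dx": 0.01,"dy": 0,"turn": 0,"dz": 3.78,"gripper": 76},{"dx": 0.01,"dy": 0,"turn": 0,"dz": 3.78,"gripper": 66},{"dx": 0.01,"dy": 0,"turn": 0,"dz": 3.78,"gripper": 56},{"dx": 0.01,"dy": 0,"turn": 0,"dz": 3.78,"gripper": 46},{"dx": 0.01,"dy": 0,"turn": 0,"dz": 3.78,"gripper": 34},{"dx": 0.01,"dy": 0,"turn": 0,"dz": 3.78,"gripper": 34},{"dx": 0.01,"dy": 0,"turn": 0,"dz": 3.78,"gripper": 34},{"dx": 0.01,"dy": 0,"turn": 0,"dz": 3.78,"gripper": 34}], force=20)

```text
t: 21.3
tcp_pos: [457.6, 83.2, 10.7]
tcp_rot: [-0.629, 0.777, -0.0, 0.0]
ft_force: [-0.2, -0.3, 6.4]
grip_width: 0.454
```

```bash
python3 g.py 530 271.5 120 -102
```

```text
t 21.30 tcp [457.6  83.2  10.7] yaw -102.1 tiltz [ 9.e-04 -1.e-04 -1.e+00] w 0.454 (41.7 mm) F [-0.2 -0.3  6.4] q [ 0.02  0.54  1.94 -0.    0.66  1.8 ]
-> d [-3.984 -0.629 -2.186] turn -0.01
```

Request:
play_rows(commands=[{"dx": 0,"dy": 0,"turn": 0,"dz": -0.3,"gripper": 34},{"dx": 0,"dy": 0,"turn": 0,"dz": -0.8,"gripper": 34},{"dx": 0,"dy": 0,"turn": 0,"dz": -1.5,"gripper": 34},{"dx": -0.3,"dy": -0.05,"turn": 0,"dz": -2.1,"gripper": 34},{"dx": -0.8,"dy": -0.13,"turn": 0,"dz": -2.19,"gripper": 34},{"dx": -1.4,"dy": -0.22,"turn": 0,"dz": -2.19,"gripper": 34},{"dx": -2.0,"dy": -0.32,"turn": 0,"dz": -2.19,"gripper": 34},{"dx": -2.6,"dy": -0.41,"turn": 0,"dz": -2.19,"gripper": 34},{"dx": -3.2,"dy": -0.5,"turn": 0,"dz": -2.19,"gripper": 34},{"dx": -3.7,"dy": -0.58,"turn": 0,"dz": -2.19,"gripper": 34},{"dx": -3.93,"dy": -0.62,"turn": 0,"dz": -2.19,"gripper": 34},{"dx": -3.98,"dy": -0.62,"turn": 0,"dz": -2.19,"gripper": 34},{"dx": -3.98,"dy": -0.62,"turn": 0,"dz": -2.19,"gripper": 34},{"dx": -3.98,"dy": -0.62,"turn": 0,"dz": -2.19,"gripper": 34}])

```text
t: 22.7
tcp_pos: [528.8, 270.3, 119.6]
tcp_rot: [-0.629, 0.778, -0.0, -0.001]
ft_force: [0.6, -0.5, -0.8]
grip_width: 0.452
```

```bash
python3 g.py 529.5 272 13.7 -102
python3 - <<'E'
from bench import r
from h import *
d=r.snapshot("wrist"); im=d["image"]
cv2.imwrite("pics/w8.png",cv2.resize(im[:,:,::-1],(800,600)))
E
```

```text
t 22.70 tcp [528.8 270.3 119.6] yaw -102.1 tiltz [-8.e-04 -7.e-04 -1.e+00] w 0.452 (41.5 mm) F [ 0.6 -0.5 -0.8] q [ 0.34  0.57  1.47 -0.    1.1   2.13]
-> d [-0.036 -0.007  2.118] turn -0.02
```

View pics/w8.png

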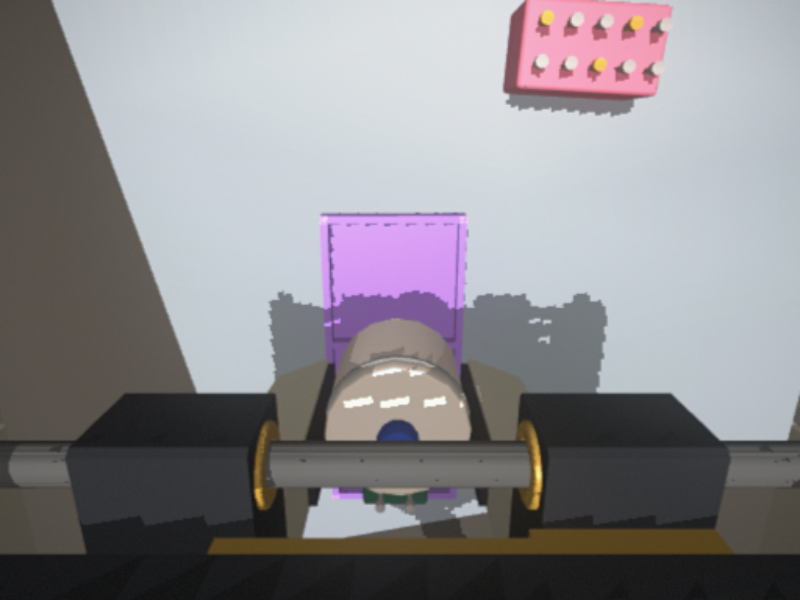

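The pot is upright and lined up with the short compartment. The tray's far rim is at row 215, and it is near column 394 in the picture. Lowering it now.

Request:
play_rows(commands=[{"dx": -0.01,"dy": 0,"turn": 0,"dz": 0.5,"gripper": 34},{"dx": -0.01,"dy": 0,"turn": 0,"dz": 1.1,"gripper": 34},{"dx": -0.01,"dy": 0,"turn": 0,"dz": 1.6,"gripper": 34},{"dx": -0.01,"dy": 0,"turn": 0,"dz": 1.95,"gripper": 34},{"dx": -0.01,"dy": 0,"turn": 0,"dz": 2.05,"gripper": 34},{"dx": -0.01,"dy": 0,"turn": 0,"dz": 2.1,"gripper": 34},{"dx": -0.01,"dy": 0,"turn": 0,"dz": 2.12,"gripper": 34},{"dx": -0.01,"dy": 0,"turn": 0,"dz": 2.12,"gripper": 34},{"dx": -0.01,"dy": 0,"turn": 0,"dz": 2.12,"gripper": 34}])

```text
t: 23.65
tcp_pos: [529.8, 272.1, 14.6]
tcp_rot: [-0.629, 0.777, -0.0, 0.001]
ft_force: [-0.4, 0.2, -0.8]
grip_width: 0.453
```

```bash
python3 g.py 400 0 220 -102
```

```text
t 23.65 tcp [529.8 272.1  14.6] yaw -102.1 tiltz [ 1.5e-03  5.0e-04 -1.0e+00] w 0.453 (41.6 mm) F [-0.4  0.2 -0.8] q [ 0.35  0.7   1.56 -0.    0.88  2.13]
-> d [ 5.863  1.402 -4.108] turn -0.01
```

Request:
play_rows(commands=[{"dx": 0,"dy": 0,"turn": 0,"dz": 0.02,"gripper": 34},{"dx": 0,"dy": 0,"turn": 0,"dz": 0.02,"gripper": 34},{"dx": 0,"dy": 0,"turn": 0,"dz": 0.02,"gripper": 44},{"dx": 0,"dy": 0,"turn": 0,"dz": 0.02,"gripper": 52},{"dx": 0,"dy": 0,"turn": 0,"dz": 0.02,"gripper": 60},{"dx": 0,"dy": 0,"turn": 0,"dz": 0.02,"gripper": 62},{"dx": 0,"dy": 0,"turn": 0,"dz": -0.3,"gripper": 62},{"dx": 0,"dy": 0,"turn": 0,"dz": -0.9,"gripper": 62},{"dx": 0,"dy": 0,"turn": 0,"dz": -1.7,"gripper": 62},{"dx": 0,"dy": 0,"turn": 0,"dz": -2.5,"gripper": 62},{"dx": 0.5,"dy": 0.1,"turn": 0,"dz": -3.3,"gripper": 62},{"dx": 1.3,"dy": 0.3,"turn": 0,"dz": -4.0,"gripper": 62},{"dx": 2.1,"dy": 0.5,"turn": 0,"dz": -4.1,"gripper": 62},{"dx": 2.9,"dy": 0.7,"turn": 0,"dz": -4.1,"gripper": 62},{"dx": 3.7,"dy": 0.9,"turn": 0,"dz": -4.1,"gripper": 62},{"dx": 4.5,"dy": 1.1,"turn": 0,"dz": -4.1,"gripper": 62},{"dx": 5.3,"dy": 1.3,"turn": 0,"dz": -4.1,"gripper": 62},{"dx": 5.8,"dy": 1.4,"turn": 0,"dz": -4.1,"gripper": 62},{"dx": 5.8,"dy": 1.4,"turn": 0,"dz": -4.1,"gripper": 62},{"dx": 5.8,"dy": 1.4,"turn": 0,"dz": -4.1,"gripper": 62}])

```text
t: 25.65
tcp_pos: [400.3, 2.7, 218.9]
tcp_rot: [-0.628, 0.778, -0.0, 0.0]
ft_force: [-0.4, 1.1, 0.5]
grip_width: 0.677
```

Run:
```python
from bench import r
from h import *
d=r.snapshot("top"); s=r.snapshot("side")
cv2.imwrite("pics/t9.png",cv2.resize(d["image"][:,:,::-1],(800,600),interpolation=cv2.INTER_CUBIC))
cv2.imwrite("pics/s9.png",cv2.resize(s["image"][:,:,::-1],(800,600),interpolation=cv2.INTER_CUBIC))
def inframe(p,tray,yaw):
    a=np.radians(yaw); e=np.array(p)-tray; return np.round([e@[np.cos(a),np.sin(a)], e@[-np.sin(a),np.cos(a)]],1)
T=np.array([540.8,-282]);L=np.array([481.2,281.9])
hsv=cv2.cvtColor(d["image"],cv2.COLOR_RGB2HSV)
for n,lo,hi,z,near,t,y in [("cream",(15,25,100),(38,140,255),34,proj(d,(506,-287,34))[0],T,7.5),("green",(50,40,20),(79,255,200),34,proj(d,(447,289,34))[0],L,-12.2),
  ("cap",(0,0,0),(180,255,90),60,proj(d,(591,-276,60))[0],T,7.5),("knob",(95,85,30),(122,255,255),49,proj(d,(530,272,49))[0],L,-12.2),
  ("yellow",(24,150,80),(34,255,255),30,(283,246),None,0),("mouse",(0,100,60),(10,255,255),25,(148,130),None,0)]:
    cs=blob(d,lo,hi,near,3)
    if cs:
        q=rect(d,cs[0],z); print(n,near.round() if t is not None else "",cs[0][:,0].mean(0).round(1),q, inframe(q[:2],t,y) if t is not None else "")
```

```text
cream [368. 227.] [366.6 227.2] [ 504.5 -285.3   59.6   36.     7.6] [-36.4   1.5]
green [127. 257.] [128.1 258.2] [443.9 287.2  57.6  33.3 -12. ] [-37.6  -2.7]
cap [364. 191.] [255.9 223.4] [ 542.5  -21.4 1219.8  782.5   88.8] [ 35.7 258.1]
knob [133. 222.] [132.5 223. ] [527.9 272.7   7.1   4.7  88.7] [47.6  0.9]
yellow  [282.8 246. ] [464.6 -82.7  49.8  37.  -40.2] 
mouse  [147.  129.5] [753.8 240.7  92.7  56.2  77.4]
```

View pics/t9.png

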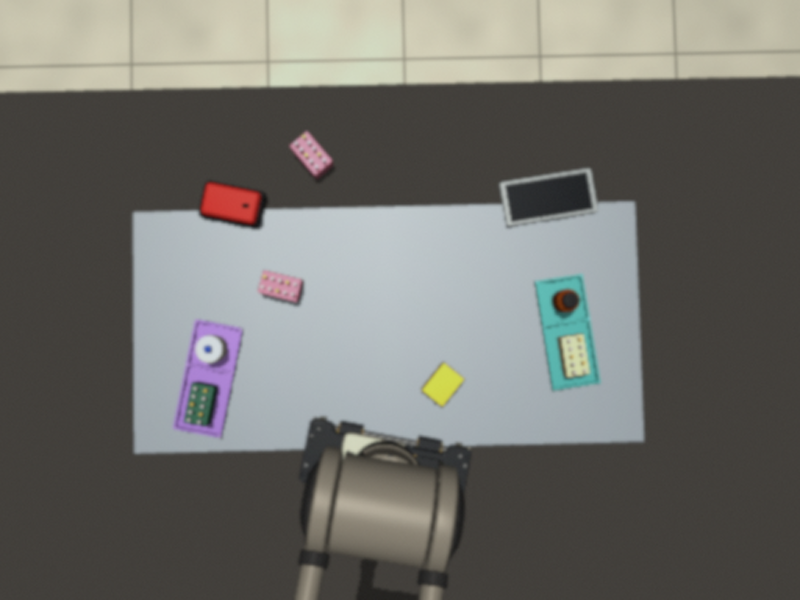

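View pics/s9.png

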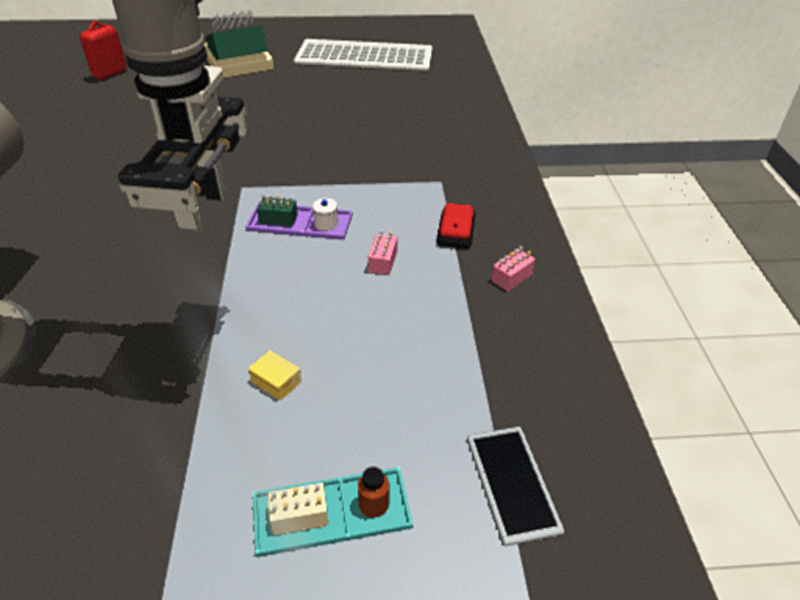

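All four items look in place and upright. The cap mask ran into the dark table, so I checked the bottle by eye instead: the cap is at raw pixel (364,192), and a centred bottle would put it at (364,191). Handing in.

```bash
python3 -c "
from bench import r
print(r.read_state()['t'],r.job_done())"
```

```text
the job is handed in; nothing more can be done
25.75 None
```

Both kits are made up and the job was handed in at 25.8 s, but no verdict was reported. The cream block and amber bottle are in the teal tray, and the green block and white pot are in the lilac tray. Each was set down on the tray floor and released with the fingers above the rims.

My last checks, from the top camera, in each tray's own frame:

| Item | Along tray (target) | Across tray (target 0) |
|---|---|---|
| Cream block | -36 mm (-35) | +1.5 mm |
| Green block | -38 mm (-35) | -3 mm |
| White pot | +48 mm (+50) | +1 mm |

- **Bottle:** its automatic check failed because the cap's colour mask merged with the dark table. I checked it by eye instead: the cap is within about 2 px of where a centred bottle would put it, and the side view shows it upright in the short compartment.
- **Left in place:** the yellow box and mouse measured the same as at the start, to 0.1 mm. The phone was checked by eye only and looks unmoved, as do the pink look-alikes.
- **Camera disagreement:** the three views differed by up to about 6 mm on positions, and I used values in between. That is well inside the 17–22 mm tolerances.

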